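# Fill the funnel jar with the 23 mm sleeves

### The arm

A 6-joint arm with a two-finger parallel gripper is mounted at the origin on the work surface. World frame = base frame: x ahead of the robot, y to its left, z up, the work surface at z = 0. Lengths are in m, angles in rad, forces in N, time in s.
With the tool pointing down it reaches from about 0.35 to 0.85 m from the base axis. Payload 8.1 kg.
Tool frame: the origin (TCP) lies at the very end of the fingers, on their centre line; the grasp point (between the pads) lies 19 mm behind it (env.pinch_z is the distance from the TCP to the grasp point, in m); z points along the fingers, y is the line along which they close (so a half turn about z gives the same grasp; the last joint's range is limited). The gripper opens to 85 mm and grips with 20 to 120 N. Pads are 22 mm wide; open, the fingers measure 114 mm over their backs; the gripper's body (76 mm by 85 mm) begins 54 mm behind the grasp point. The pads swing forward as they close: fully open they stand 13 mm farther back than shut.
Start: joints at [-1.193, 0.13, 1.488, -0, 1.523, -0.085], TCP at [0.268, -0.537, 0.231] pointing down, gripper open.
Joint ranges: [-2.96, 2.96], [-0.89, 2.26], [0.02, 2.5], [-1.34, 4.48], [0, 2.73], [-2.66, 2.66]. Speed limits (rad/s): [2.39, 2.39, 2.79, 3.14, 3.14, 3.14].

### API

Orientations are given as a rotation vector (axis times angle).
In Python, from cell import env gives the robot as it stands.
- The arm moves only by the shell command python3 -m handwheel 'ROWS' [FORCE]. ROWS is JSON, a list of rows, each an object of numbers: "fingers": the opening, from -1 (shut) to 1 (fully open); "x", "y", "z": the shift along the tool's x, y, z in units of 0.15 m (1.0 is 0.15 m); "rx", "ry", "rz": the turn, a rotation vector about the tool's x, y, z in units of 120 degrees (1.0 is 120 degrees). In form: [{"fingers": .., "x": .., "y": .., "z": .., "rx": .., "ry": .., "rz": ..}, ...]. A call has 1 to 5 rows; each row is the pose to reach, as a shift and turn from the pose commanded when the call began, along the tool's axes at that moment; what a row does not reach only later rows make up. A row lasts 1/12 s, in which the tool goes at most 41.7 mm and 7.16 degrees, less where a joint would pass 70% of its speed; a pose out of reach is approached as far as the arm can. A call with a number of a shift or a turn outside -1 to 1 is refused whole. A call with a gripper value outside its range is refused whole. The fingers move at their own pace and stop on an object; FORCE is the grip in N (left out, the last holds). Time passes only in rows, so rows that repeat a pose let the fingers close. It gives the time, the measured TCP pose, the force, the opening and the grip force at its end, in the units of the state.
- env.observe(): the state, without advancing time (a new reading comes with each control period).
- env.camera(name): name is "side" or "top" or "wrist"; returns the picture (420x560x3 uint8, blue, green, red); there is no depth.
- env.camera_info(name): a dict with "intrinsics" (3x3 intrinsics, pixels), "world_to_cam" (4x4, takes a point from world to camera coordinates). Camera axes: x right, y down, z forward; pixel columns grow to the right and rows downward; lengths in m; the calibration is good to about 2 mm. A picture is of the moment at which its call begins: read the wrist's pose just before it. camera_info takes no time and is no camera call; for the wrist camera it gives the pose at the moment of the call.
- env.close_job(): hands the job in; it is judged then, once.
The state is a dict: "time": time; "joint_positions": joint angles; "joint_velocities": joint speeds; "effort": joint torques, N m; "eef_pos": TCP position; "ee_rot": TCP orientation; "ft_force": force on the tool from outside, world axes, zero at the start; "ft_torque": the same for the moment, N m; "finger_gap": finger opening in m; "grip_force": force on a finger pad.
Only numpy, scipy, OpenCV 4.12 (cv2) and the standard library are available. Lean on these libraries where they do the work, as an engineer would, in place of code of your own. Each camera call takes 0.05 s, during which the arm holds its last target. There are 200 camera calls.

### The job

Three alike scoops hold brass sleeves of 16, 23 and 31 mm diameter: take the scoop with the three 23 mm sleeves by its handle, carry it over the funnel jar and tip all three sleeves out of it through the blue funnel, down into the clear jar, without tipping the jar or pushing it aside. Then set the empty scoop down flat on the black mat, and leave the other two scoops and their sleeves where they lie.

Things in the scene. Friction and masses are not known exactly. Their poses are not given: they have to be found in the camera images.
- scoop_s: scoop (one of three alike) with the three small sleeves. Tray 140 x 48 mm, walls 40 high, 3 mm sheet, inside 42 mm wide, mouth end open; its floor is level to x=42 mm, then ramps up 11 mm to the mouth at x=80 mm. Origin: tray underside; x out of the mouth, z up. Black handle 14 wide (y), 22 tall, from x=-60 to -130 mm, centre 45 up. 0.16 kg empty
- scoop_m: scoop (one of three alike) with the three medium sleeves. Tray 140 x 48 mm, walls 40 high, 3 mm sheet, inside 42 mm wide, mouth end open; its floor is level to x=42 mm, then ramps up 11 mm to the mouth at x=80 mm. Origin: tray underside; x out of the mouth, z up. Black handle 14 wide (y), 22 tall, from x=-60 to -130 mm, centre 45 up. 0.16 kg empty
- scoop_m_grip (a point): point in the middle of that scoop's handle bar (100 mm behind the origin, 45 mm up), axes as the scoop
- scoop_m_lip (a point): middle of that scoop's pouring edge, at the top of the ramp (80 mm ahead of the origin, 14 mm up), axes as the scoop
- scoop_l: scoop (one of three alike) with the three large sleeves. Tray 140 x 48 mm, walls 40 high, 3 mm sheet, inside 42 mm wide, mouth end open; its floor is level to x=42 mm, then ramps up 11 mm to the mouth at x=80 mm. Origin: tray underside; x out of the mouth, z up. Black handle 14 wide (y), 22 tall, from x=-60 to -130 mm, centre 45 up. 0.16 kg empty
- sleeve_s1: small brass sleeve, 16 mm diameter, 15 mm long, dark bore ends; stands on end on its scoop's floor at first. Origin at its centre, z along its axis
- sleeve_s2: small brass sleeve, 16 mm diameter, 15 mm long, dark bore ends; stands on end on its scoop's floor at first. Origin at its centre, z along its axis
- sleeve_s3: small brass sleeve, 16 mm diameter, 15 mm long, dark bore ends; stands on end on its scoop's floor at first. Origin at its centre, z along its axis
- sleeve_m1: medium brass sleeve, 23 mm diameter, 22 mm long, dark bore ends; stands on end on its scoop's floor at first. Origin at its centre, z along its axis
- sleeve_m2: medium brass sleeve, 23 mm diameter, 22 mm long, dark bore ends; stands on end on its scoop's floor at first. Origin at its centre, z along its axis
- sleeve_m3: medium brass sleeve, 23 mm diameter, 22 mm long, dark bore ends; stands on end on its scoop's floor at first. Origin at its centre, z along its axis
- sleeve_l1: large brass sleeve, 31 mm diameter, 28 mm long, dark bore ends; stands on end on its scoop's floor at first. Origin at its centre, z along its axis
- sleeve_l2: large brass sleeve, 31 mm diameter, 28 mm long, dark bore ends; stands on end on its scoop's floor at first. Origin at its centre, z along its axis
- sleeve_l3: large brass sleeve, 31 mm diameter, 28 mm long, dark bore ends; stands on end on its scoop's floor at first. Origin at its centre, z along its axis
- jar: loose funnel jar standing on the bench: dark foot (96 mm diameter, 8 mm thick), narrow clear jar (57 mm outside, 51 inside, inner floor 12 mm up), and fixed on it from 112 mm up a wide blue funnel (throat 45 mm, rim 132 mm across at 164 mm up). Origin: centre of the foot underside, z up. 0.7 kg
- jar_rim (a point): centre of the funnel's rim, 164 mm above the jar's underside
- mat: black rubber mat fixed to the bench, 270 x 420 mm (x, y), 4 mm thick, on which the scoops lie. Origin: centre of its underside

How it is judged:
On the way, in this order (a step that is already met when the one before it is completed fails the run):
1. the scoop is lifted with all three 23 mm sleeves in it (height (world z) of scoop_m above 0.08 m and distance between each of sleeve_m1, sleeve_m2, sleeve_m3 and scoop_m below 0.09 m), for 0.2 s.
2. all three 23 mm sleeves are down in the jar while the scoop is still held up (horizontal distance between each of sleeve_m1, sleeve_m2, sleeve_m3 and jar below 0.03 m and z of sleeve_m1 in the frame of jar between 0.005 and 0.105 m and z of sleeve_m2 in the frame of jar between 0.005 and 0.105 m and z of sleeve_m3 in the frame of jar between 0.005 and 0.105 m and height (world z) of scoop_m above 0.08 m), for 0.2 s.
At the end, for the whole second after the job is handed in: The three 23 mm sleeves lie still in the clear jar below the funnel; the jar stands upright (0.08 rad); the empty scoop rests flat (0.1 rad), its tray centre on the mat; the other scoops are within 30 mm and their sleeves within 40 mm of where they began (horizontal distance between each of sleeve_m1, sleeve_m2, sleeve_m3 and jar below 0.03 m and z of sleeve_m1 in the frame of jar between 0.005 and 0.105 m and z of sleeve_m2 in the frame of jar between 0.005 and 0.105 m and z of sleeve_m3 in the frame of jar between 0.005 and 0.105 m and linear speed of each of sleeve_m1, sleeve_m2, sleeve_m3 below 0.03 m/s and angle between jar's own z axis and vertical below 0.08 rad and height (world z) of jar below 0.01 m and height (world z) of scoop_m below 0.012 m and angle between scoop_m's own z axis and vertical below 0.1 rad and linear speed of scoop_m below 0.02 m/s and x of scoop_m in the frame of mat between -0.135 and 0.135 m and y of scoop_m in the frame of mat between -0.21 and 0.21 m and not (distance of any of scoop_s, scoop_l from where it was at the start of the episode above 0.03 m or distance of any of sleeve_s1, sleeve_s2, sleeve_s3, sleeve_l1, sleeve_l2, sleeve_l3 from where it was at the start of the episode above 0.04 m)); the robot touches nothing.
It fails at once if one of the other scoops (30 mm) or their sleeves (40 mm) is displaced (distance of any of scoop_s, scoop_l from where it was at the start of the episode above 0.03 m or distance of any of sleeve_s1, sleeve_s2, sleeve_s3, sleeve_l1, sleeve_l2, sleeve_l3 from where it was at the start of the episode above 0.04 m).
It fails at once if the jar is tipped more than 0.35 rad or pushed more than 40 mm (angle between jar's own z axis and vertical above 0.35 rad or distance of jar from where it was at the start of the episode above 0.04 m).
It also fails if it takes over 54 s, if anything falls off the work surface, if the arm or the gripper's body presses on something with over 40 N, if the wrist force passes 120 N, or if a joint passes its speed limit or range.

## Working session

There is one attempt and no reset: what is moved stays moved. The work goes in short steps, Python scripts to look and compute and a shell command to move; the robot and the scene stay as the last step left them, time stands still between calls to the robot, and variables do not carry over. Pictures are saved under pics/ and viewed, at most 10 in all, crops included, and the job is handed in when it is done.

```bash
mkdir -p pics; ls
python3 - <<'E'
from cell import env
import cv2, numpy as np
a=env.camera("top"); b=env.camera("side")
cv2.imwrite("pics/top.png",a); cv2.imwrite("pics/side.png",b)
for n in("top","side"):
    i=env.camera_info(n); print(n,np.round(i["intrinsics"],1).tolist(),np.round(i["world_to_cam"],3).tolist())
o=env.observe(); print(o["time"],o["eef_pos"],o["ee_rot"],o["finger_gap"],env.pinch_z)
E
```

```text
pics
top [[496.0, 0.0, 293.8], [0.0, 496.0, 216.7], [0.0, 0.0, 1.0]] [[0.031, -1.0, 0.001, 0.0], [-0.976, -0.031, -0.218, 0.584], [0.217, 0.006, -0.976, 1.116], [0.0, 0.0, 0.0, 1.0]]
side [[391.8, 0.0, 280.4], [0.0, 391.8, 209.9], [0.0, 0.0, 1.0]] [[-0.984, -0.178, 0.003, 0.561], [-0.137, 0.751, -0.646, 0.146], [0.113, -0.636, -0.763, 0.796], [0.0, 0.0, 0.0, 1.0]]
0.1 [ 0.26769886 -0.53640144  0.23032439] [-3.05621594e+00 -7.20051390e-01  3.85025776e-04] 0.08537910056250864 0.0187
```

View pics/top.png

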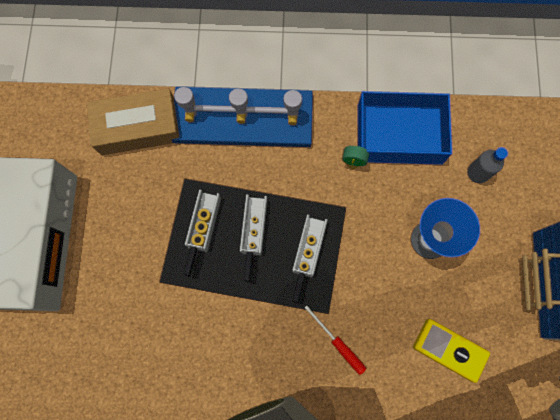

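View pics/side.png

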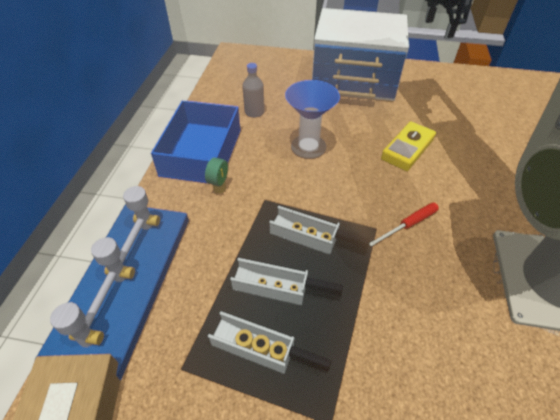

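The top view shows the medium sleeves in the right-hand scoop (around px 308,253), with its mouth up (+x) and its handle at (302,290). The small scoop is next to it at (254,230). The funnel rim is at (450,228) in the top view. In the side view the scoop is at (305,230) and the rim at (312,100).

```bash
cat > h.py <<'E'
import numpy as np, cv2
from cell import env
def ray(n,p,info=None):
    i=info or env.camera_info(n); K=np.array(i["intrinsics"]); T=np.array(i["world_to_cam"])
    R=T[:3,:3]; c=-R.T@T[:3,3]; d=R.T@np.linalg.solve(K,[p[0],p[1],1]); return c,d/np.linalg.norm(d)
def plane(n,p,z,info=None):
    c,d=ray(n,p,info); return c+d*(z-c[2])/d[2]
def tri(*obs):
    A=np.zeros((3,3));b=np.zeros(3);rs=[ray(*o) for o in obs]
    for c,d in rs: P=np.eye(3)-np.outer(d,d);A+=P;b+=P@c
    x=np.linalg.solve(A,b); return x,max(np.linalg.norm(np.cross(x-c,d)) for c,d in rs)
E
python3 - <<'E'
from h import *
a=cv2.imread("pics/top.png");b=cv2.imread("pics/side.png")
def brass(im,x0,y0,x1,y1):
    h=cv2.cvtColor(im,cv2.COLOR_BGR2HSV); m=cv2.inRange(h,(15,110,90),(35,255,255)); z=np.zeros_like(m); z[y0:y1,x0:x1]=m[y0:y1,x0:x1]
    cs,_=cv2.findContours(z,cv2.RETR_EXTERNAL,cv2.CHAIN_APPROX_NONE)
    return [(np.round(cv2.minEnclosingCircle(c)[0],1),round(cv2.minEnclosingCircle(c)[1],1),cv2.contourArea(c)) for c in cs if cv2.contourArea(c)>8]
t=sorted(brass(a,290,215,330,275),key=lambda q:q[0][1]); s=sorted(brass(b,270,205,342,250),key=lambda q:q[0][0])
print(t);print(s)
for p,q in zip(t,s): print(tri(("top",p[0]),("side",q[0])))
def blue(im,x0,y0,x1,y1):
    h=cv2.cvtColor(im,cv2.COLOR_BGR2HSV); m=cv2.inRange(h,(105,120,50),(130,255,255)); z=np.zeros_like(m); z[y0:y1,x0:x1]=m[y0:y1,x0:x1]
    cs,_=cv2.findContours(z,cv2.RETR_EXTERNAL,cv2.CHAIN_APPROX_NONE);c=max(cs,key=cv2.contourArea);return cv2.fitEllipse(cv2.convexHull(c)),cv2.boundingRect(c)
et=blue(a,410,190,490,260);es=blue(b,275,75,350,135);print(et,es)
print("rim",plane("top",et[0][0],.164))
def tray(im,x0,y0,x1,y1):
    h=cv2.cvtColor(im,cv2.COLOR_BGR2HSV); m=cv2.inRange(h,(0,0,90),(180,60,255)); z=np.zeros_like(m); z[y0:y1,x0:x1]=m[y0:y1,x0:x1]
    z=cv2.morphologyEx(z,cv2.MORPH_CLOSE,np.ones((5,5)))
    cs,_=cv2.findContours(z,cv2.RETR_EXTERNAL,cv2.CHAIN_APPROX_NONE);return cv2.boxPoints(cv2.minAreaRect(max(cs,key=cv2.contourArea)))
bt=tray(a,285,205,335,285);print(bt)
for p in bt: print(plane("top",p,.044))
A=cv2.resize(a[200:310,270:350],None,fx=5,fy=5,interpolation=cv2.INTER_CUBIC);B=cv2.resize(b[75:250,265:380],None,fx=3.14,fy=3.14,interpolation=cv2.INTER_CUBIC)
cv2.imwrite("pics/c1.png",np.hstack([A,B[:550]]))
E
```

```text
[(array([311., 240.]), 4.5, 54.0), (array([308., 253.]), 4.5, 53.0), (array([304., 266.]), 4.5, 52.5)]
[(array([296.9, 226.5]), 4.0, 13.0), (array([311.1, 231.5]), 4.2, 29.0), (array([320.6, 212. ]), 21.2, 143.0), (array([326. , 236.5]), 4.3, 14.0)]
(array([ 0.53667111, -0.02533878,  0.02552818]), np.float64(0.0011978392645825436))
(array([ 0.50469484, -0.01889898,  0.02354599]), np.float64(0.0010734328834553124))
(array([ 0.47668126, -0.01037893,  0.09900368]), np.float64(0.01413013647768))
(((449.30712890625, 227.16896057128906), (56.99569320678711, 61.02190017700195), 124.04972839355469), (419, 198, 61, 59)) (((317.9015197753906, 94.08824157714844), (28.83979606628418, 41.82497787475586), 109.3485336303711), (298, 80, 41, 31))
rim [ 0.54877762 -0.31960317  0.164     ]
[[291.57257 270.6244 ]
 [306.5078  213.8705 ]
 [327.32904 219.34976]
 [312.3938  276.10364]]
[0.45735883 0.01955916 0.044     ]
[ 0.59613645 -0.01220793  0.044     ]
[ 0.58412379 -0.0629181   0.044     ]
[ 0.44597415 -0.02996548  0.044     ]
```

View pics/c1.png

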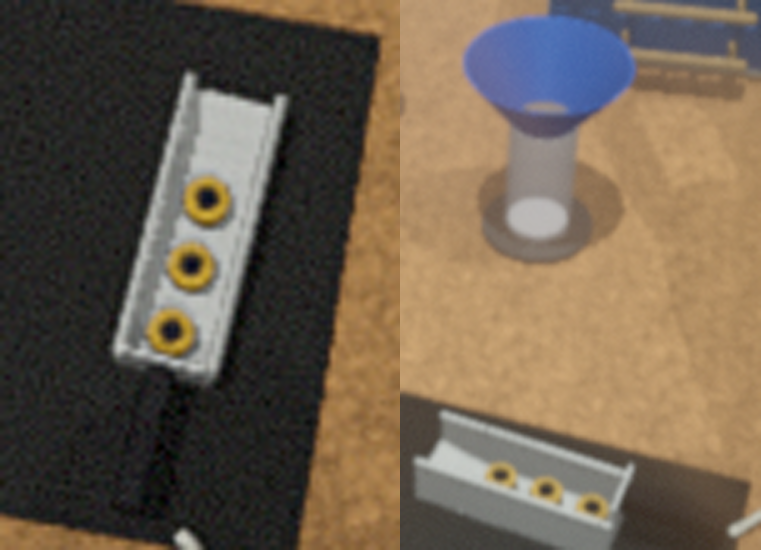

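The crop gives clear wall-top corners in both views, plus the rim's extremes in the side view (464,62) and (636,68). I'll triangulate these.

Run:
```python
from h import *
T=lambda x,y:(x/5+270,y/5+200); S=lambda x,y:((x-400)/3.14+265,y/3.14+75)
P={}
for k,t,s in [("BL",(118,352),(618,543)),("BR",(213,378),(631,466)),("FL",(190,75),(417,461)),("FR",(281,97),(443,412))]:
    P[k],e=tri(("top",T(*t)),("side",S(*s))); print(k,P[k].round(4),round(e,4))
print("rim",tri(("top",(449.3,227.2)),("side",S(550,65))))
b=(P["BL"]+P["BR"])/2;f=(P["FL"]+P["FR"])/2; d=(f-b)[:2];L=np.linalg.norm(d);u=d/L
print("len",L,"width",np.linalg.norm((P["BL"]-P["BR"])[:2]),np.linalg.norm((P["FL"]-P["FR"])[:2]),"yaw",np.arctan2(u[1],u[0]))
c=(b+f)[:2]/2; o=c-u*.01; print("centre",c,"origin(if tray -60..80)",o,"grip",o-.1*u)
for z in(.049,): 
  for p in [(165,385),(148,505)]: print("handle top",plane("top",T(*p),.06).round(4))
R=cv2.Rodrigues(np.array(env.observe()["ee_rot"],float))[0];print(R.round(3))
```

```text
BL [0.4561 0.0157 0.0264] 0.0039
BR [ 0.4485 -0.0306  0.0495] 0.0019
FL [ 0.5943 -0.016   0.041 ] 0.0002
FR [ 0.5842 -0.0602  0.0439] 0.0003
rim (array([ 0.54935752, -0.32078295,  0.16011086]), np.float64(0.00016746142100485304))
len 0.1403151039582745 width 0.046896224567469134 0.045374155548436323 yaw -0.22006788890962206
centre [ 0.52080304 -0.02278463] origin(if tray -60..80) [ 0.51104421 -0.02060167] grip [0.41345595 0.00122792]
handle top [ 0.4416 -0.0076  0.06  ]
handle top [ 0.3862 -0.0013  0.06  ]
[[ 0.895  0.446 -0.001]
 [ 0.446 -0.895  0.002]
 [ 0.    -0.002 -1.   ]]
```

Rim at (0.549,-0.320, z≈0.16), against 0.164 in the text. Tray length 140, width 46, wall tops about 41–44 mm, yaw -0.22, grip point about (0.413,-0.001). These agree with the given sizes. Moving above the handle, then turning the tool so its x points backward along the scoop, for a sideways pour.

```bash
python3 -m handwheel '[{"fingers":0.3,"x":0.16,"y":-0.18},{"fingers":0.3,"x":0.33,"y":-0.37},{"fingers":0.3,"x":0.49,"y":-0.55},{"fingers":0.3,"x":0.66,"y":-0.74},{"fingers":0.3,"x":0.82,"y":-0.92}]' 100
python3 -m handwheel '[{"fingers":0.3,"x":0.16,"y":-0.18},{"fingers":0.3,"x":0.33,"y":-0.37},{"fingers":0.3,"x":0.49,"y":-0.55},{"fingers":0.3,"x":0.66,"y":-0.74},{"fingers":0.3,"x":0.82,"y":-0.92}]'
python3 -m handwheel '[{"fingers":0.3,"x":0.16,"y":-0.18},{"fingers":0.3,"x":0.33,"y":-0.37},{"fingers":0.3,"x":0.49,"y":-0.55},{"fingers":0.3,"x":0.66,"y":-0.74},{"fingers":0.3,"x":0.82,"y":-0.92}]'
for i in 1 2 3 4; do python3 -m handwheel '[{"fingers":0.3,"rz":-0.058},{"fingers":0.3,"rz":-0.116},{"fingers":0.3,"rz":-0.174},{"fingers":0.3,"rz":-0.232},{"fingers":0.3,"rz":-0.29}]'; done
cat >> h.py <<'E'
from scipy.spatial.transform import Rotation as Ro
def goto(p,ax,az=(0,0,-1)):  # tool x, z axes in world -> shift/turn in move units from measured pose
    o=env.observe(); R=Ro.from_rotvec(o["ee_rot"]).as_matrix()
    ax=np.array(ax,float)/np.linalg.norm(ax);az=np.array(az,float)/np.linalg.norm(az); G=np.c_[ax,np.cross(az,ax),az]
    s=R.T@(np.array(p)-o["eef_pos"])/.15; w=Ro.from_matrix(R.T@G).as_rotvec()/np.radians(120)
    print("t",round(o["time"],2),"pos",np.round(o["eef_pos"],4),"shift",s.round(3),"turn",w.round(3),"j",np.round(o["joint_positions"],2),"gap",round(o["finger_gap"],4),"F",np.round(o["ft_force"],1),"grip",np.round(o["grip_force"],0))
E
python3 - <<'E'
from h import *
goto((.4135,-.001,.15),(-np.cos(.22),np.sin(.22),0))
cv2.imwrite("pics/w1.png",env.camera("wrist"))
E
```

```text
t 0.1 pos [ 0.2677 -0.5364  0.2303] shift [ 2.463 -2.759  0.541] turn [-0.000e+00 -1.000e-03 -1.174e+00] j [-1.19  0.13  1.49  0.    1.52 -0.09] gap 0.0854 F [ 0.3 -0.5 -0.8] grip 0.0validation failed for argument at $[0]...
validation failed for argument at $[0]...
validation failed for argument at $[0]...
validation failed for argument at $[0]...
validation failed for argument at $[0]...
validation failed for argument at $[0]...
validation failed for argument at $[0]...
```

View pics/w1.png

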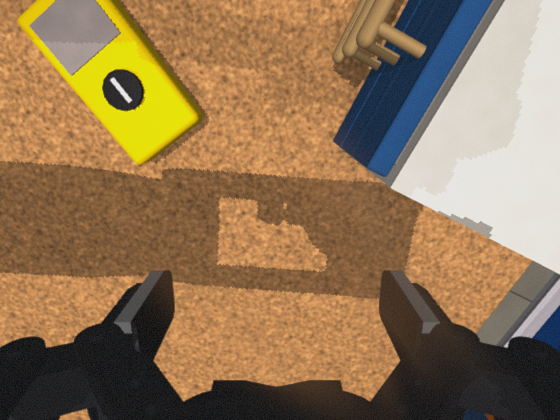

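The moves were refused and the arm hasn't moved; this picture shows only bench. It looks like every row needs all seven keys.

```bash
for i in 1 2 3; do python3 -m handwheel '[{"fingers":0.3,"x":0.16,"y":-0.18,"z":0,"rx":0,"ry":0,"rz":0},{"fingers":0.3,"x":0.33,"y":-0.37,"z":0,"rx":0,"ry":0,"rz":0},{"fingers":0.3,"x":0.49,"y":-0.55,"z":0,"rx":0,"ry":0,"rz":0},{"fingers":0.3,"x":0.66,"y":-0.74,"z":0,"rx":0,"ry":0,"rz":0},{"fingers":0.3,"x":0.82,"y":-0.92,"z":0,"rx":0,"ry":0,"rz":0}]' 100; done
for i in 1 2 3 4; do python3 -m handwheel '[{"fingers":0.3,"x":0,"y":0,"z":0,"rx":0,"ry":0,"rz":-0.058},{"fingers":0.3,"x":0,"y":0,"z":0,"rx":0,"ry":0,"rz":-0.116},{"fingers":0.3,"x":0,"y":0,"z":0,"rx":0,"ry":0,"rz":-0.174},{"fingers":0.3,"x":0,"y":0,"z":0,"rx":0,"ry":0,"rz":-0.232},{"fingers":0.3,"x":0,"y":0,"z":0,"rx":0,"ry":0,"rz":-0.29}]'; done
python3 - <<'E'
from h import *
goto((.4135,-.001,.15),(-np.cos(.22),np.sin(.22),0))
cv2.imwrite("pics/w2.png",env.camera("wrist"))
E
```

```text
time: 0.57
eef_pos: [0.3163, -0.3566, 0.2308]
ee_rot: [-3.057, -0.72, 0.0]
ft_force: [1.2, -0.4, 0.8]
finger_gap: 0.0557
grip_force: 0.0
time: 0.98
eef_pos: [0.3647, -0.1782, 0.2311]
ee_rot: [-3.058, -0.72, -0.0]
ft_force: [1.2, -0.8, -0.0]
finger_gap: 0.0557
grip_force: 0.0
time: 1.4
eef_pos: [0.4132, 0.0003, 0.2313]
ee_rot: [3.058, 0.72, 0.001]
ft_force: [0.3, -0.5, -0.7]
finger_gap: 0.0556
grip_force: 0.0
time: 1.82
eef_pos: [0.413, -0.0014, 0.231]
ee_rot: [-2.697, -1.611, 0.001]
ft_force: [-0.2, 0.3, 0.2]
finger_gap: 0.0554
grip_force: 0.0
time: 2.23
eef_pos: [0.4131, -0.0017, 0.231]
ee_rot: [-2.092, -2.343, 0.0]
ft_force: [0.2, -0.3, -0.3]
finger_gap: 0.0559
grip_force: 0.0
time: 2.65
eef_pos: [0.413, -0.0017, 0.231]
ee_rot: [-1.296, -2.861, 0.0]
ft_force: [-0.5, 0.3, -0.5]
finger_gap: 0.0558
grip_force: 0.0
time: 3.07
eef_pos: [0.4131, -0.0017, 0.2311]
ee_rot: [-0.381, -3.118, 0.0]
ft_force: [-0.9, 0.7, 1.1]
finger_gap: 0.0554
grip_force: 0.0
t 3.07 pos [ 0.4131 -0.0017  0.2311] shift [-0.002  0.005  0.54 ] turn [-0.    -0.    -0.011] j [-0.13 -0.4   1.97 -0.    1.57 -1.46] gap 0.0554 F [-0.9  0.7  1.1] grip 0.0
```

View pics/w2.png

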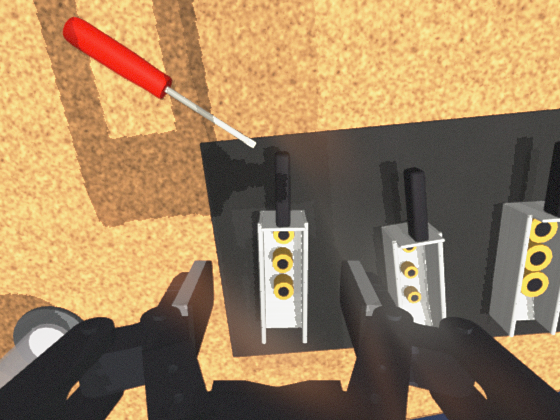

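The wrist view shows the handle upright at (282,153)–(284,226), attached to the medium scoop and well aligned with the tool.

```bash
python3 - <<'E'
from h import *
for p in [(283,155),(284,222)]: print(plane("wrist",p,.06).round(4))
for p in [(260,227),(306,227),(262,342),(306,342)]: print(plane("wrist",p,.044).round(4))
E
python3 -m handwheel '[{"fingers":0.3,"x":0,"y":0,"z":0.12,"rx":0,"ry":0,"rz":-0.011},{"fingers":0.3,"x":0,"y":0,"z":0.25,"rx":0,"ry":0,"rz":-0.011},{"fingers":0.3,"x":0,"y":0,"z":0.38,"rx":0,"ry":0,"rz":-0.011},{"fingers":0.3,"x":0,"y":0,"z":0.5,"rx":0,"ry":0,"rz":-0.011},{"fingers":0.3,"x":0,"y":0,"z":0.5,"rx":0,"ry":0,"rz":-0.011}]' | tail -1
python3 - <<'E'
from h import *
cv2.imwrite("pics/w3.png",env.camera("wrist"))
goto((.4135,-.001,.03),(-np.cos(.22),np.sin(.22),0))
E
```

```text
[0.389  0.0096 0.06  ]
[ 0.4509 -0.0039  0.06  ]
[ 0.456  -0.0293  0.044 ]
[0.4667 0.0153 0.044 ]
[ 0.5882 -0.0606  0.044 ]
[ 0.5996 -0.0132  0.044 ]
grip_force: 0.0
t 3.58 pos [ 0.4115 -0.0014  0.1544] shift [-0.016  0.006  0.829] turn [-0.    -0.002 -0.004] j [-0.13 -0.35  2.08  0.    1.42 -1.47] gap 0.0556 F [0.4 0.8 0.2] grip 0.0
```

View pics/w3.png

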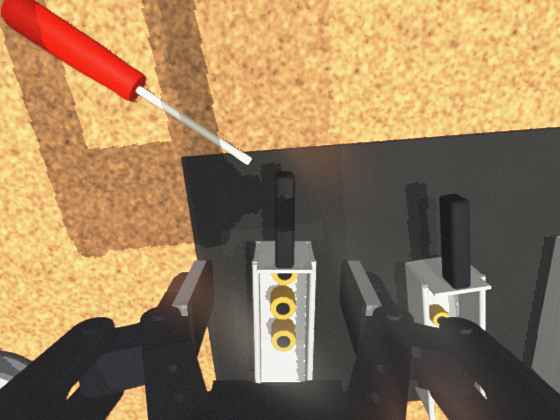

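The closer view shows the handle centred between the fingers at columns 276–294, rear end at row 174. I'll triangulate its height from the two wrist poses.

Run:
```python
from h import *
for p in [(285,174),(285,262)]: print(plane("wrist",p,.06).round(4))
# info of first pose: same orientation, camera shifted by tcp motion
i2=env.camera_info("wrist"); T=np.array(i2["world_to_cam"]);R=T[:3,:3];c=-R.T@T[:3,3]
c1=c+np.array([.4131,-.0017,.2311])-np.array([.4115,-.0014,.1544])
Rz=Ro.from_euler('z',-.011*np.radians(120)).as_matrix() 
def t2(p1,p2):
    K=np.array(i2["intrinsics"]);A=np.zeros((3,3));b=np.zeros(3)
    for cc,p in((c1,p1),(c,p2)):
        d=R.T@np.linalg.solve(K,[*p,1]);d/=np.linalg.norm(d);P=np.eye(3)-np.outer(d,d);A+=P;b+=P@cc
    return np.linalg.solve(A,b).round(4)
print("handle rear top",t2((283,154),(285,174)),"tray BL/BR top",t2((260,227),(253,268)),t2((306,227),(315,268)))
goto((.4135,.003,.03),(-np.cos(.225),np.sin(.225),0))
```

```text
[0.3882 0.0095 0.06  ]
[ 0.4527 -0.0051  0.06  ]
handle rear top [0.3856 0.0098 0.073 ] tray BL/BR top [ 0.4422 -0.0247  0.0814] [0.4524 0.0155 0.0796]
t 3.58 pos [ 0.4115 -0.0014  0.1544] shift [-0.01   0.032  0.829] turn [-0.    -0.002 -0.002] j [-0.13 -0.35  2.08  0.    1.42 -1.47] gap 0.0556 F [0.4 0.8 0.2] grip 0.0
```

The plane casts at z=0.06 agree between the two heights to about 1 mm. The handle passes through (0.4135, 0.004) at yaw -0.22. Descending and gripping.

```bash
python3 -m handwheel '[{"fingers":0.3,"x":-0.01,"y":0.035,"z":0.17,"rx":0,"ry":0,"rz":0},{"fingers":0.3,"x":-0.01,"y":0.035,"z":0.34,"rx":0,"ry":0,"rz":0},{"fingers":0.3,"x":-0.01,"y":0.035,"z":0.5,"rx":0,"ry":0,"rz":0},{"fingers":0.3,"x":-0.01,"y":0.035,"z":0.68,"rx":0,"ry":0,"rz":0},{"fingers":0.3,"x":-0.01,"y":0.035,"z":0.83,"rx":0,"ry":0,"rz":0}]' 
python3 -m handwheel '[{"fingers":-1,"x":0,"y":0,"z":0,"rx":0,"ry":0,"rz":0},{"fingers":-1,"x":0,"y":0,"z":0,"rx":0,"ry":0,"rz":0},{"fingers":-1,"x":0,"y":0,"z":0,"rx":0,"ry":0,"rz":0},{"fingers":-1,"x":0,"y":0,"z":0,"rx":0,"ry":0,"rz":0},{"fingers":-1,"x":0,"y":0,"z":0,"rx":0,"ry":0,"rz":0}]' 110
python3 -m handwheel '[{"fingers":-1,"x":0,"y":0,"z":0,"rx":0,"ry":0,"rz":0},{"fingers":-1,"x":0,"y":0,"z":0,"rx":0,"ry":0,"rz":0},{"fingers":-1,"x":0,"y":0,"z":0,"rx":0,"ry":0,"rz":0},{"fingers":-1,"x":0,"y":0,"z":-0.03,"rx":0,"ry":0,"rz":0},{"fingers":-1,"x":0,"y":0,"z":-0.06,"rx":0,"ry":0,"rz":0}]'
```

```text
time: 4.0
eef_pos: [0.4168, 0.003, 0.0319]
ee_rot: [0.357, 3.12, 0.0]
ft_force: [-0.1, 0.1, -0.3]
finger_gap: 0.0556
grip_force: 0.0
time: 4.42
eef_pos: [0.4178, 0.0028, 0.0344]
ee_rot: [0.355, 3.118, -0.0]
ft_force: [-3.0, -0.5, 7.2]
finger_gap: 0.0118
grip_force: 107.4
time: 4.83
eef_pos: [0.4163, 0.0031, 0.0419]
ee_rot: [0.355, 3.121, 0.0]
ft_force: [-0.3, -0.3, -2.1]
finger_gap: 0.012
grip_force: 107.3
```

```bash
for i in 1 2 3; do python3 -m handwheel '[{"fingers":-1,"x":0,"y":0,"z":-0.13,"rx":0,"ry":0,"rz":0},{"fingers":-1,"x":0,"y":0,"z":-0.26,"rx":0,"ry":0,"rz":0},{"fingers":-1,"x":0,"y":0,"z":-0.4,"rx":0,"ry":0,"rz":0},{"fingers":-1,"x":0,"y":0,"z":-0.53,"rx":0,"ry":0,"rz":0},{"fingers":-1,"x":0,"y":0,"z":-0.66,"rx":0,"ry":0,"rz":0}]' | grep -v rot;done
python3 - <<'E'
from h import *
a=env.camera("side");w=env.camera("wrist")
cv2.imwrite("pics/s2.png",np.hstack([cv2.resize(a,(400,300)),cv2.resize(w,(400,300))]))
goto((.41,0,.3),(-np.cos(.22),np.sin(.22),0))
E
```

```text
time: 5.25
eef_pos: [0.4158, 0.0031, 0.1416]
ft_force: [0.2, 0.4, -1.9]
finger_gap: 0.0118
grip_force: 107.5
time: 5.67
eef_pos: [0.4156, 0.0031, 0.2406]
ft_force: [0.4, 0.8, -1.9]
finger_gap: 0.0119
grip_force: 107.5
time: 6.08
eef_pos: [0.4155, 0.0032, 0.3396]
ft_force: [1.2, -0.2, -2.2]
finger_gap: 0.0119
grip_force: 107.5
t 6.18 pos [0.417 0.003 0.342] shift [ 0.043 -0.03   0.28 ] turn [ 0.     0.003 -0.003] j [-0.12 -0.4   1.77  0.    1.76 -1.46] gap 0.0115 F [ 0.3  0.8 -2.4] grip 108.0
```

View pics/s2.png

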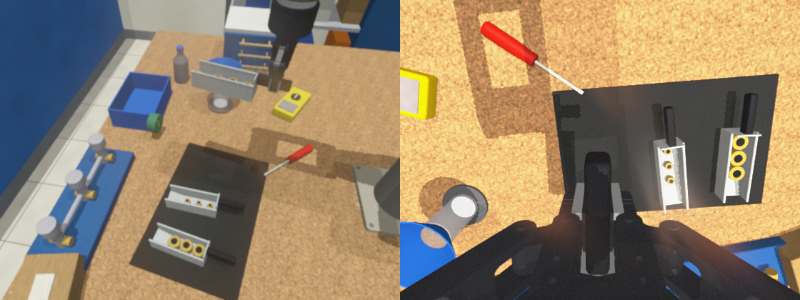

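The scoop came up level and the other two are untouched. In the wrist view the lifted scoop is hidden by the gripper, but the side view shows it at (225,78) with the sleeves inside. Turning it to the pour heading.

```bash
for i in 1 2 3 4 5; do python3 -m handwheel '[{"fingers":-1,"x":0,"y":0,"z":0,"rx":0,"ry":0,"rz":0.036},{"fingers":-1,"x":0,"y":0,"z":0,"rx":0,"ry":0,"rz":0.072},{"fingers":-1,"x":0,"y":0,"z":0,"rx":0,"ry":0,"rz":0.108},{"fingers":-1,"x":0,"y":0,"z":0,"rx":0,"ry":0,"rz":0.144},{"fingers":-1,"x":0,"y":0,"z":0,"rx":0,"ry":0,"rz":0.18}]' >/dev/null;done
cat >> h.py <<'E'
def pour(th,lz,off=.015,jar=(.549,-.320),phi=-2.1):
    u=np.array([np.cos(phi),np.sin(phi),0]);k=np.array([0,0,1.]);x=u*np.cos(th)-k*np.sin(th);z=u*np.sin(th)+k*np.cos(th)
    lip=np.array([*jar,lz])-off*u
    goto(lip-.176*x+.016*z,-x,-z)
E
python3 -c "
from h import *
pour(0,.26)"
```

```text
t 8.27 pos [0.4155 0.0032 0.3366] shift [-0.109  1.859  0.402] turn [-0.001  0.    -0.007] j [-0.12 -0.4   1.78  0.    1.76  0.43] gap 0.0118 F [-0.6  0.2 -2.6] grip 107.0
```

```bash
for i in 1 2 3; do python3 -m handwheel '[{"fingers":-1,"x":-0.01,"y":0.12,"z":0.02,"rx":0,"ry":0,"rz":0},{"fingers":-1,"x":-0.02,"y":0.25,"z":0.05,"rx":0,"ry":0,"rz":0},{"fingers":-1,"x":-0.03,"y":0.37,"z":0.08,"rx":0,"ry":0,"rz":-0.002},{"fingers":-1,"x":-0.036,"y":0.5,"z":0.1,"rx":0,"ry":0,"rz":-0.002},{"fingers":-1,"x":-0.036,"y":0.62,"z":0.13,"rx":0,"ry":0,"rz":-0.002}]' |tail -1;done
python3 - <<'E'
from h import *
pour(0,.26)
a=env.camera("top");s=env.camera("side")
cv2.imwrite("pics/t3.png",np.hstack([cv2.resize(a[130:340,280:560],(400,300)),cv2.resize(s[20:230,180:460],(400,300))]))
E
```

```text
grip_force: 107.7
grip_force: 107.7
grip_force: 107.7
t 9.52 pos [ 0.6477 -0.1539  0.2777] shift [-0.015 -0.009  0.011] turn [-0.001  0.     0.001] j [-0.31  0.3   1.21  0.    1.63  0.22] gap 0.012 F [-0.5  0.4 -3. ] grip 108.0
```

View pics/t3.png

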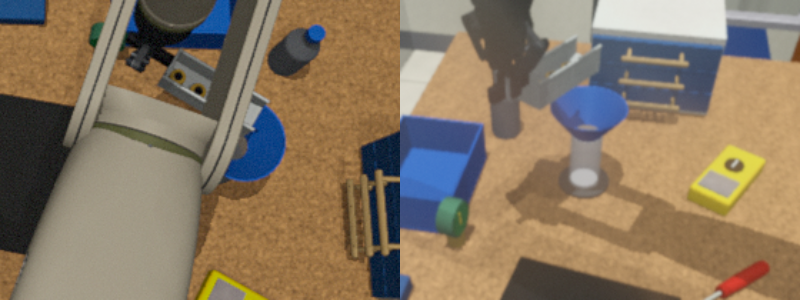

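The scoop mouth hangs over the funnel: top view lip at about full-image (463,207), sleeves inside, jar undisturbed. Tilting 20° about the lip, then checking the lip.

```bash
python3 -m handwheel '[{"fingers":-1,"x":-0.010,"y":0,"z":-0.082,"rx":0,"ry":0.0333,"rz":0},{"fingers":-1,"x":-0.026,"y":0,"z":-0.163,"rx":0,"ry":0.0667,"rz":0},{"fingers":-1,"x":-0.048,"y":0,"z":-0.242,"rx":0,"ry":0.1,"rz":0},{"fingers":-1,"x":-0.075,"y":0,"z":-0.319,"rx":0,"ry":0.1333,"rz":0},{"fingers":-1,"x":-0.107,"y":0,"z":-0.395,"rx":0,"ry":0.1667,"rz":0}]'
python3 - <<'E'
from h import *
i=env.camera_info("top")
for n in("top","side"):
    i=env.camera_info(n);K=np.array(i["intrinsics"]);T=np.array(i["world_to_cam"])
    q=K@(T@[.5566,-.307,.262,1])[:3];print(n,(q[:2]/q[2]).round(1))
pour(np.radians(20),.195)
E
```

```text
time: 10.03
eef_pos: [0.6389, -0.1666, 0.3391]
ee_rot: [-2.542, -1.461, -0.453]
ft_force: [-0.2, -0.6, -3.2]
finger_gap: 0.0119
grip_force: 107.8
top [458.  213.3]
side [311.7  58.3]
t 10.03 pos [ 0.6389 -0.1666  0.3391] shift [-0.176 -0.001  0.424] turn [-0.    -0.002  0.001] j [-0.53  0.22  1.24  0.35  1.68  0.04] gap 0.0119 F [-0.2 -0.6 -3.2] grip 108.0
```

```bash
python3 -m handwheel '[{"fingers":-1,"x":-0.035,"y":0,"z":0.085,"rx":0,"ry":0,"rz":0},{"fingers":-1,"x":-0.07,"y":0,"z":0.17,"rx":0,"ry":0,"rz":0},{"fingers":-1,"x":-0.105,"y":0,"z":0.255,"rx":0,"ry":0,"rz":0},{"fingers":-1,"x":-0.14,"y":0,"z":0.34,"rx":0,"ry":0,"rz":0},{"fingers":-1,"x":-0.176,"y":0,"z":0.42,"rx":0,"ry":0,"rz":0}]' |tail -1
python3 -m handwheel '[{"fingers":-1,"x":-0.005,"y":0,"z":-0.041,"rx":0,"ry":0.0167,"rz":0},{"fingers":-1,"x":-0.01,"y":0,"z":-0.082,"rx":0,"ry":0.0333,"rz":0},{"fingers":-1,"x":-0.018,"y":0,"z":-0.122,"rx":0,"ry":0.05,"rz":0},{"fingers":-1,"x":-0.026,"y":0,"z":-0.162,"rx":0,"ry":0.0667,"rz":0},{"fingers":-1,"x":-0.036,"y":0,"z":-0.202,"rx":0,"ry":0.0833,"rz":0}]' |tail -1
python3 - <<'E'
from h import *
pour(np.radians(30),.195)
a=env.camera("top");s=env.camera("side")
cv2.imwrite("pics/t4.png",np.hstack([cv2.resize(a[130:340,280:560],(400,300)),cv2.resize(s[20:230,180:460],(400,300))]))
E
```

```text
grip_force: 107.8
grip_force: 107.9
t 10.87 pos [ 0.6299 -0.1824  0.2953] shift [ 0.004 -0.002 -0.01 ] turn [-0.001 -0.001  0.001] j [-0.64  0.23  1.36  0.52  1.62 -0.11] gap 0.0119 F [ 0.8  0.7 -2.4] grip 108.0
```

View pics/t4.png

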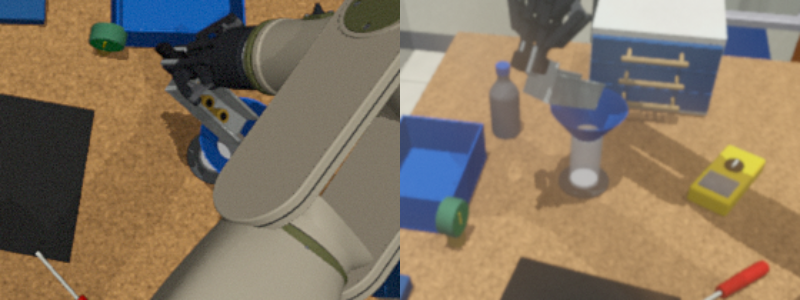

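Sleeves are still in at 30° and stay in line; the lip sits over the funnel and the jar is unmoved. Next I'll tilt slowly and detect the sleeves in the jar numerically, from side-view differences in the jar region (x 295–325, y 110–155).

```bash
cat >> h.py <<'E'
def jarchk(tag):
    s=env.camera("side");cv2.imwrite(f"pics/j_{tag}.png",s)
    b=cv2.imread("pics/side.png"); d=cv2.absdiff(s,b).max(2)[112:156,296:326]
    h=cv2.cvtColor(s,cv2.COLOR_BGR2HSV); m=cv2.inRange(h,(12,70,60),(35,255,255)); z=m[112:156,296:326]
    hb=cv2.inRange(cv2.cvtColor(b,cv2.COLOR_BGR2HSV),(12,70,60),(35,255,255))[112:156,296:326]
    print(tag,"diffpx",(d>40).sum(),"rows",np.where((d>40).any(1))[0][[0,-1]]+112 if (d>40).any() else None,"brass",(z>0).sum(),"base",(hb>0).sum())
E
R='x'
python3 -c "from h import *; jarchk('a30')"
python3 -m handwheel '[{"fingers":-1,"x":-0.005,"y":0,"z":-0.041,"rx":0,"ry":0.0167,"rz":0},{"fingers":-1,"x":-0.01,"y":0,"z":-0.082,"rx":0,"ry":0.0333,"rz":0},{"fingers":-1,"x":-0.018,"y":0,"z":-0.122,"rx":0,"ry":0.05,"rz":0},{"fingers":-1,"x":-0.026,"y":0,"z":-0.162,"rx":0,"ry":0.0667,"rz":0},{"fingers":-1,"x":-0.036,"y":0,"z":-0.202,"rx":0,"ry":0.0833,"rz":0}]' |tail -1
python3 -c "from h import *; jarchk('a40')"
python3 -m handwheel '[{"fingers":-1,"x":-0.005,"y":0,"z":-0.041,"rx":0,"ry":0.0167,"rz":0},{"fingers":-1,"x":-0.01,"y":0,"z":-0.082,"rx":0,"ry":0.0333,"rz":0},{"fingers":-1,"x":-0.018,"y":0,"z":-0.122,"rx":0,"ry":0.05,"rz":0},{"fingers":-1,"x":-0.018,"y":0,"z":-0.122,"rx":0,"ry":0.05,"rz":0},{"fingers":-1,"x":-0.018,"y":0,"z":-0.122,"rx":0,"ry":0.05,"rz":0}]' |tail -1
python3 -c "
from h import *; jarchk('a46'); pour(np.radians(46),.195)"
```

```text
a30 diffpx 44 rows [113 126] brass 318 base 269
grip_force: 107.9
a40 diffpx 44 rows [113 126] brass 352 base 269
grip_force: 108.1
a46 diffpx 92 rows [114 144] brass 359 base 269
t 11.95 pos [ 0.6133 -0.2118  0.3322] shift [ 0.002 -0.006 -0.003] turn [-0.001  0.001  0.   ] j [-0.82  0.27  1.35  0.77  1.74 -0.24] gap 0.0121 F [-0.6  1.6 -1.1] grip 108.0
```

```bash
cat >> h.py <<'E'
def topchk(tag):
    t=env.camera("top");cv2.imwrite(f"pics/k_{tag}.png",t);b=cv2.imread("pics/top.png")
    m=cv2.inRange(cv2.cvtColor(t,cv2.COLOR_BGR2HSV),(15,130,90),(32,255,255));m[:,:385]=0;m[:170]=0;m[260:]=0;m[:,500:]=0
    cs,_=cv2.findContours(m,cv2.RETR_EXTERNAL,cv2.CHAIN_APPROX_NONE)
    print(tag,[(np.round(cv2.minEnclosingCircle(c)[0]).tolist(),cv2.contourArea(c)) for c in cs if cv2.contourArea(c)>6])
E
for i in 1 2; do python3 -m handwheel '[{"fingers":-1,"x":0,"y":0,"z":0,"rx":0,"ry":0,"rz":0},{"fingers":-1,"x":0,"y":0,"z":0,"rx":0,"ry":0,"rz":0},{"fingers":-1,"x":0,"y":0,"z":0,"rx":0,"ry":0,"rz":0},{"fingers":-1,"x":0,"y":0,"z":0,"rx":0,"ry":0,"rz":0},{"fingers":-1,"x":0,"y":0,"z":0,"rx":0,"ry":0,"rz":0}]' |grep force;done
python3 - <<'E'
from h import *
jarchk('b46');topchk('b46')
s=cv2.imread("pics/j_b46.png");t=cv2.imread("pics/k_b46.png")
cv2.imwrite("pics/v10.png",np.hstack([cv2.resize(t[160:265,385:525],(400,300),interpolation=2),cv2.resize(s[60:165,245:385],(400,300),interpolation=2)]))
E
```

```text
ft_force: [0.6, 0.6, -2.2]
grip_force: 108.1
ft_force: [0.2, -0.9, -2.4]
grip_force: 108.1
b46 diffpx 98 rows [114 144] brass 365 base 269
b46 [([435.0, 230.0], 7.0), ([467.0, 237.0], 1066.5), ([404.0, 214.0], 2525.5)]
```

```bash
for i in 1 2; do python3 -m handwheel '[{"fingers":-1,"x":-0.005,"y":0,"z":-0.041,"rx":0,"ry":0.0167,"rz":0},{"fingers":-1,"x":-0.01,"y":0,"z":-0.082,"rx":0,"ry":0.0333,"rz":0},{"fingers":-1,"x":-0.018,"y":0,"z":-0.122,"rx":0,"ry":0.05,"rz":0},{"fingers":-1,"x":-0.018,"y":0,"z":-0.122,"rx":0,"ry":0.05,"rz":0},{"fingers":-1,"x":-0.018,"y":0,"z":-0.122,"rx":0,"ry":0.05,"rz":0}]' |grep ft
python3 -c "from h import *; jarchk('c$i')"; done
for i in 3 4; do python3 -m handwheel '[{"fingers":-1,"x":0,"y":0,"z":0,"rx":0,"ry":0,"rz":0},{"fingers":-1,"x":0,"y":0,"z":0,"rx":0,"ry":0,"rz":0},{"fingers":-1,"x":0,"y":0,"z":0,"rx":0,"ry":0,"rz":0},{"fingers":-1,"x":0,"y":0,"z":0,"rx":0,"ry":0,"rz":0},{"fingers":-1,"x":0,"y":0,"z":0,"rx":0,"ry":0,"rz":0}]' |grep ft
python3 -c "from h import *; jarchk('c$i')"; done
python3 - <<'E'
from h import *
pour(np.radians(58),.195)
a=cv2.imread("pics/j_c3.png").astype(int)
for n in("a30","a46","b46","c1","c2","c4"):
    s=cv2.imread(f"pics/j_{n}.png").astype(int); d=(abs(s-cv2.imread("pics/side.png").astype(int)).max(2)>30)[115:160,290:335]
    print(n,[int(d[r:r+5].sum()) for r in range(0,45,5)])
E
```

```text
ft_force: [0.5, 0.7, -0.8]
c1 diffpx 114 rows [113 144] brass 365 base 269
ft_force: [-0.2, -0.4, -1.4]
c2 diffpx 116 rows [112 144] brass 329 base 269
ft_force: [-0.3, 0.7, -2.5]
c3 diffpx 113 rows [112 144] brass 330 base 269
ft_force: [-0.7, -0.5, -1.0]
c4 diffpx 117 rows [112 144] brass 335 base 269
t 14.75 pos [ 0.5973 -0.2394  0.3526] shift [ 0.003 -0.007  0.004] turn [-0.001  0.     0.   ] j [-0.93  0.35  1.33  0.95  1.85 -0.31] gap 0.0123 F [-0.4  0.3 -2.4] grip 108.0
a30 [64, 66, 48, 10, 0, 1, 5, 19, 68]
a46 [65, 66, 49, 8, 13, 41, 4, 12, 17]
b46 [64, 67, 52, 7, 25, 41, 4, 13, 14]
c1 [64, 71, 79, 5, 24, 41, 4, 3, 0]
c2 [67, 74, 60, 7, 24, 41, 1, 0, 0]
c4 [66, 74, 59, 7, 24, 41, 1, 0, 0]
```

Run:
```python
from h import *
s=cv2.imread("pics/j_c4.png");t=env.camera("top");w=env.camera("wrist")
r=lambda im,W,H:cv2.resize(im,(W,H),interpolation=cv2.INTER_CUBIC)
L=r(s[50:170,250:370],600,600)
cv2.imwrite("pics/v.png",np.hstack([L,np.vstack([r(t[165:265,400:500],200,200),r(w,200,200),r(s,200,200)])]))
```

```text
(no output)
```

View pics/v.png

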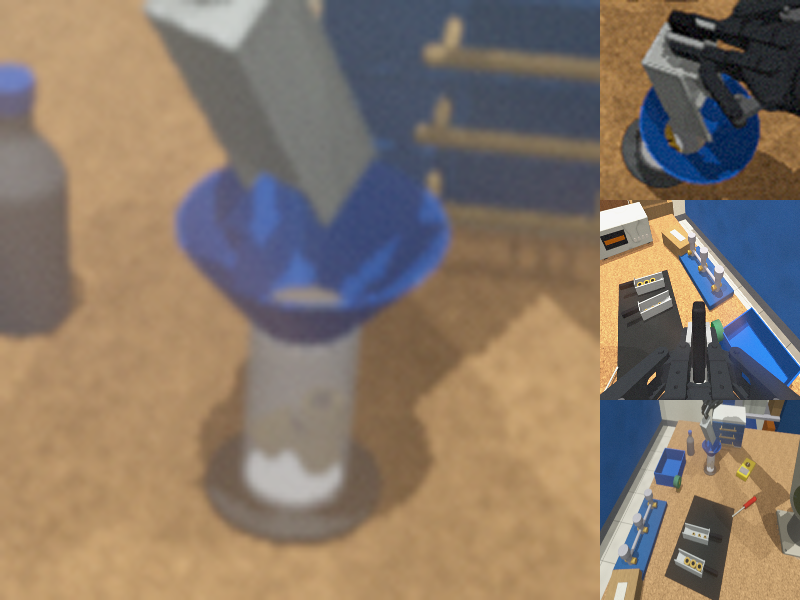

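The jar shows a brown pile at crop (255–345, 385–470), several sleeves stacked on its floor. The top crop looks down into the tray, which looks empty, and brass shows through the throat. To be sure, I'll tilt further with a small shake and see whether anything changes.

```bash
python3 -m handwheel '[{"fingers":-1,"x":-0.01,"y":0,"z":-0.09,"rx":0,"ry":0.0333,"rz":0},{"fingers":-1,"x":-0.026,"y":0,"z":-0.175,"rx":0,"ry":0.0667,"rz":0},{"fingers":-1,"x":-0.048,"y":0,"z":-0.26,"rx":0,"ry":0.1,"rz":0},{"fingers":-1,"x":-0.048,"y":0.03,"z":-0.26,"rx":0,"ry":0.1,"rz":0},{"fingers":-1,"x":-0.048,"y":-0.03,"z":-0.26,"rx":0,"ry":0.1,"rz":0}]' |grep ft
python3 -m handwheel '[{"fingers":-1,"x":0,"y":0.06,"z":0,"rx":0,"ry":0,"rz":0},{"fingers":-1,"x":0,"y":0,"z":0,"rx":0,"ry":0,"rz":0},{"fingers":-1,"x":0,"y":0.03,"z":0,"rx":0,"ry":0,"rz":0},{"fingers":-1,"x":0,"y":0.03,"z":0,"rx":0,"ry":0,"rz":0},{"fingers":-1,"x":0,"y":0.03,"z":0,"rx":0,"ry":0,"rz":0}]' |grep ft
python3 - <<'E'
from h import *
jarchk('d')
pour(np.radians(70),.195)
s=cv2.imread("pics/j_d.png").astype(int); d=(abs(s-cv2.imread("pics/j_c4.png").astype(int)).max(2)>25)[115:160,290:335]
print([int(d[r:r+5].sum()) for r in range(0,45,5)])
# brass seen in the funnel (side + top) 
t=env.camera("top"); h=cv2.cvtColor(t,cv2.COLOR_BGR2HSV)[215:250,425:455]
print("top brass near throat",(cv2.inRange(h,(15,100,60),(35,255,255))>0).sum(), np.round(Ro.from_rotvec(env.observe()["ee_rot"]).as_matrix(),2).tolist())
pour(0,.27)
E
```

```text
ft_force: [0.4, 0.5, -1.2]
ft_force: [-0.9, -0.2, -1.1]
d diffpx 108 rows [112 144] brass 264 base 269
t 15.73 pos [ 0.5791 -0.2711  0.3674] shift [-0.003 -0.009  0.021] turn [-0.001  0.     0.   ] j [-1.02  0.45  1.29  1.11  1.96 -0.36] gap 0.0118 F [ 0.2 -0.4 -1. ] grip 108.0
[0, 8, 17, 8, 0, 0, 2, 0, 0]
top brass near throat 36 [[0.17, 0.86, 0.47], [0.3, -0.5, 0.81], [0.94, 0.0, -0.34]]
t 15.78 pos [ 0.5791 -0.2711  0.3674] shift [-0.204 -0.007  1.023] turn [-0.    -0.583  0.001] j [-1.02  0.45  1.29  1.11  1.96 -0.36] gap 0.0121 F [ 0.8  0.3 -1.3] grip 108.0
```

Run:
```python
from h import *
a=cv2.imread("pics/j_c4.png");b=cv2.imread("pics/j_d.png")
jarchk('e'); e=cv2.imread("pics/j_e.png")
d=(abs(b.astype(int)-a).max(2)>25)
ys,xs=np.where(d[112:160,285:345]);print("cols",xs.min()+285,xs.max()+285,"rows",ys.min()+112,ys.max()+112)
m=np.zeros_like(d);m[112:160,285:345]=d[112:160,285:345];print("before",a[m].mean(0),"after",b[m].mean(0))
for n,i in(("start",cv2.imread("pics/side.png")),("c4",a),("e",e)):
    print(n); print(i[116:148:2,300:324:2,0])
```

```text
e diffpx 108 rows [112 144] brass 264 base 269
cols 289 343 rows 122 146
before [ 91.29411765 126.34117647 158.01176471] after [ 83.92941176 115.62352941 145.41176471]
start
[[121 120 100  99  97  99  96  96  95 101 115 111]
 [123 132 131 124 106 108 108 108 122 132 127 116]
 [120 129 136 136 138 139 138 141 136 132 124 116]
 [122 129 134 134 137 136 137 137 135 129 119 116]
 [121 131 135 135 136 136 136 134 134 127 119 114]
 [121 130 132 137 135 136 133 134 131 127 111  95]
 [117 128 134 135 134 135 133 131 130 123 109  84]
 [116 127 132 135 136 135 134 132 127 122 103  82]
 [120 129 132 135 133 136 133 133 128 122  99  84]
 [120 126 132 135 136 135 132 132 127 121  99  85]
 [120 129 132 133 135 132 133 130 128 118  95  85]
 [121 138 158 166 169 166 157 140 126 118  91  83]
 [144 174 182 183 183 183 183 175 149 115  90  84]
 [171 181 183 182 182 183 183 183 177 125  89  88]
 [174 182 182 183 183 183 183 183 180 133  86  84]
 [159 181 182 181 182 182 182 183 173 121  86  85]]
c4
[[118 120  97  98  98  95  95  94  93 100 114  89]
 [117 131 131 124 111 107 105 108 119 130 122  84]
 [11
[... 829 characters left out ...]
136 140 142 140 144 134 131 115  83]
 [123 131 135 135 137 137 138 137 133 128 113  81]
 [124 131 135 135 135 137 139 137 131 128 110  78]
 [120 130 134 137 137 135 135 130 131 124 108  75]
 [117 127 134 137 137 135 124 118 122 122 105  75]
 [118 129 134 134 134 125 118 114 118 116 102  75]
 [121 127 126 123 122 125 121 119 116 114  98  78]
 [117 118 118 119 117 120 118 119 116 111  97  78]
 [112 116 120 117 119 116 119 119 115 113  92  77]
 [118 114 115 118 119 120 117 115 114 116  92  77]
 [144 145 123 149 147 120 119 117 115 112  89  83]
 [175 179 173 183 182 134 118 117 126 117  88  81]
 [177 184 186 186 186 171 134 141 167 131  89  85]
 [164 183 185 184 186 185 181 182 177 122  88  83]]
```

Nothing changed inside the jar, so the pile is stable. Its three-humped outline on the jar floor fits three sleeves. Raising clear, levelling the scoop and checking that the tray is empty.

```bash
python3 -m handwheel '[{"fingers":-1,"x":0.1,"y":0,"z":-0.036,"rx":0,"ry":0,"rz":0},{"fingers":-1,"x":0.2,"y":0,"z":-0.072,"rx":0,"ry":0,"rz":0},{"fingers":-1,"x":0.3,"y":0,"z":-0.11,"rx":0,"ry":0,"rz":0},{"fingers":-1,"x":0.376,"y":0,"z":-0.136,"rx":0,"ry":0,"rz":0},{"fingers":-1,"x":0.376,"y":0,"z":-0.136,"rx":0,"ry":0,"rz":0}]' |grep eef
for i in 1 2 3; do python3 -m handwheel '[{"fingers":-1,"x":0,"y":0,"z":0,"rx":0,"ry":-0.039,"rz":0},{"fingers":-1,"x":0,"y":0,"z":0,"rx":0,"ry":-0.078,"rz":0},{"fingers":-1,"x":0,"y":0,"z":0,"rx":0,"ry":-0.117,"rz":0},{"fingers":-1,"x":0,"y":0,"z":0,"rx":0,"ry":-0.156,"rz":0},{"fingers":-1,"x":0,"y":0,"z":0,"rx":0,"ry":-0.194,"rz":0}]' |grep -E "ft|eef"; done
python3 - <<'E'
from h import *
# above old place: level, scoop heading back
goto((.417,.003,.40),(-np.cos(.22),np.sin(.22),0))
jarchk('f')
E
```

```text
eef_pos: [0.5791, -0.2713, 0.4305]
eef_pos: [0.5786, -0.2716, 0.4265]
ft_force: [0.3, -0.1, -0.7]
eef_pos: [0.5787, -0.2714, 0.4269]
ft_force: [1.2, -0.8, -2.5]
eef_pos: [0.5788, -0.2711, 0.4269]
ft_force: [0.5, -1.0, -1.4]
t 17.5 pos [ 0.5788 -0.2711  0.4269] shift [ 1.037 -1.851  0.178] turn [-0.001  0.    -0.897] j [-0.52  0.25  1.   -0.    1.89  0.01] gap 0.0117 F [ 0.5 -1.  -1.4] grip 108.0
f diffpx 99 rows [114 144] brass 259 base 269
```

```bash
for i in 1 2; do python3 -m handwheel '[{"fingers":-1,"x":0.1,"y":-0.18,"z":0.02,"rx":0,"ry":0,"rz":0},{"fingers":-1,"x":0.21,"y":-0.37,"z":0.04,"rx":0,"ry":0,"rz":0},{"fingers":-1,"x":0.31,"y":-0.55,"z":0.06,"rx":0,"ry":0,"rz":0},{"fingers":-1,"x":0.42,"y":-0.74,"z":0.08,"rx":0,"ry":0,"rz":0},{"fingers":-1,"x":0.52,"y":-0.925,"z":0.09,"rx":0,"ry":0,"rz":0}]' |grep eef; done
for i in 1 2 3; do python3 -m handwheel '[{"fingers":-1,"x":0,"y":0,"z":0,"rx":0,"ry":0,"rz":-0.058},{"fingers":-1,"x":0,"y":0,"z":0,"rx":0,"ry":0,"rz":-0.116},{"fingers":-1,"x":0,"y":0,"z":0,"rx":0,"ry":0,"rz":-0.174},{"fingers":-1,"x":0,"y":0,"z":0,"rx":0,"ry":0,"rz":-0.232},{"fingers":-1,"x":0,"y":0,"z":0,"rx":0,"ry":0,"rz":-0.29}]'|grep eef;done
python3 - <<'E'
from h import *
goto((.4178,.0028,.16),(-np.cos(.22),np.sin(.22),0))
t=env.camera("top");cv2.imwrite("pics/k_g.png",t)
o=env.observe();P=np.array(o["eef_pos"]);u=np.array([np.cos(.2),-np.sin(.2),0])
i=env.camera_info("top");K=np.array(i["intrinsics"]);T=np.array(i["world_to_cam"])
q=[]
for x,y in[(.036,-.02),(.036,.02),(.17,.02),(.17,-.02)]:
    v=P+u*x+np.cross([0,0,1],u)*y+[0,0,-.022]; c=K@(T@[*v,1])[:3];q.append(c[:2]/c[2])
m=np.zeros(t.shape[:2],np.uint8);cv2.fillPoly(m,[np.array(q).astype(np.int32)],255)
h=cv2.cvtColor(t,cv2.COLOR_BGR2HSV);br=cv2.inRange(h,(15,110,60),(35,255,255));gr=cv2.inRange(h,(0,0,100),(180,60,255))
print("tray floor px",(m>0).sum(),"brass",((br&m)>0).sum(),"grey",((gr&m)>0).sum(),np.round(q).tolist())
E
```

```text
eef_pos: [0.4971, -0.1323, 0.4122]
eef_pos: [0.4164, 0.0049, 0.3993]
eef_pos: [0.4174, 0.0038, 0.3998]
eef_pos: [0.4175, 0.0037, 0.3997]
eef_pos: [0.4174, 0.0037, 0.3997]
t 19.63 pos [0.4174 0.0037 0.3997] shift [-0.006 -0.012  1.598] turn [ 0.002 -0.001 -0.024] j [-0.12 -0.37  1.64  0.    1.87 -1.42] gap 0.0117 F [ 0.1 -0.6 -1.7] grip 108.0
tray floor px 1827 brass 11 grey 1789 [[316.0, 255.0], [293.0, 249.0], [310.0, 176.0], [332.0, 181.0]]
```

The tray is empty: 1789 of 1827 floor pixels are plain grey. Lowering it to its old place.

```bash
python3 - <<'E'
from h import *
t=cv2.imread("pics/k_g.png")
m=cv2.inRange(cv2.cvtColor(t,cv2.COLOR_BGR2HSV),(10,60,50),(40,255,255));z=np.zeros_like(m);cv2.circle(z,(449,227),27,255,-1)
cs,_=cv2.findContours(m&z,cv2.RETR_EXTERNAL,cv2.CHAIN_APPROX_NONE);print([(cv2.boundingRect(c),cv2.contourArea(c)) for c in cs if cv2.contourArea(c)>5])
K=env.camera_info("top");T=np.array(K["world_to_cam"])
for p in [(.549,-.32,.112),(.549,-.32,.03)]:
    q=np.array(K["intrinsics"])@(T@[*p,1])[:3];print(p,(q[:2]/q[2]).round(1))
E
for i in 1 2; do python3 -m handwheel '[{"fingers":-1,"x":0,"y":0,"z":0.16,"rx":0,"ry":0,"rz":-0.012},{"fingers":-1,"x":0,"y":0,"z":0.32,"rx":0,"ry":0,"rz":-0.012},{"fingers":-1,"x":0,"y":0,"z":0.48,"rx":0,"ry":0,"rz":-0.012},{"fingers":-1,"x":0,"y":-0.006,"z":0.64,"rx":0,"ry":0,"rz":-0.012},{"fingers":-1,"x":-0.003,"y":-0.006,"z":0.8,"rx":0,"ry":0,"rz":-0.012}]' |grep eef; done
python3 -m handwheel '[{"fingers":-1,"x":0,"y":0,"z":0.15,"rx":0,"ry":0,"rz":0},{"fingers":-1,"x":0,"y":0,"z":0.3,"rx":0,"ry":0,"rz":0},{"fingers":-1,"x":0,"y":0,"z":0.45,"rx":0,"ry":0,"rz":0},{"fingers":-1,"x":0,"y":0,"z":0.55,"rx":0,"ry":0,"rz":0},{"fingers":-1,"x":0,"y":0,"z":0.65,"rx":0,"ry":0,"rz":0}]' 
python3 -c "
from h import *
goto((.4178,.0028,.034),(-np.cos(.22),np.sin(.22),0))"
```

```text
[((433, 227, 9, 14), 32.5)]
(0.549, -0.32, 0.112) [442.4 231.6]
(0.549, -0.32, 0.03) [432.5 238. ]
eef_pos: [0.4175, 0.0029, 0.2788]
eef_pos: [0.4177, 0.0022, 0.1588]
time: 20.93
eef_pos: [0.4172, 0.0026, 0.0611]
ee_rot: [-0.361, -3.119, -0.006]
ft_force: [0.7, -0.2, -1.1]
finger_gap: 0.0116
grip_force: 108.3
t 20.93 pos [0.4172 0.0026 0.0611] shift [-0.004  0.002  0.181] turn [ 0.002 -0.001 -0.005] j [-0.12 -0.22  2.15  0.    1.21 -1.46] gap 0.0116 F [ 0.7 -0.2 -1.1] grip 108.0
```

```bash
python3 -m handwheel '[{"fingers":-1,"x":0,"y":0,"z":0.04,"rx":0,"ry":0,"rz":0},{"fingers":-1,"x":0,"y":0,"z":0.08,"rx":0,"ry":0,"rz":0},{"fingers":-1,"x":0,"y":0,"z":0.12,"rx":0,"ry":0,"rz":0},{"fingers":-1,"x":0,"y":0,"z":0.16,"rx":0,"ry":0,"rz":0},{"fingers":-1,"x":0,"y":0,"z":0.16,"rx":0,"ry":0,"rz":0}]' |grep -E "eef|ft"
python3 -m handwheel '[{"fingers":-1,"x":0,"y":0,"z":0.01,"rx":0,"ry":0,"rz":0},{"fingers":-1,"x":0,"y":0,"z":0.02,"rx":0,"ry":0,"rz":0},{"fingers":-1,"x":0,"y":0,"z":0.02,"rx":0,"ry":0,"rz":0},{"fingers":-1,"x":0,"y":0,"z":0.02,"rx":0,"ry":0,"rz":0},{"fingers":-1,"x":0,"y":0,"z":0.02,"rx":0,"ry":0,"rz":0}]' |grep -E "eef|ft"
```

```text
eef_pos: [0.4182, 0.0024, 0.0384]
ft_force: [0.4, 0.1, -0.8]
eef_pos: [0.4189, 0.0024, 0.0365]
ft_force: [-0.1, -0.2, -0.6]
```

```bash
for i in 1 2; do python3 -m handwheel '[{"fingers":-1,"x":0,"y":0,"z":0.01,"rx":0,"ry":0,"rz":0},{"fingers":-1,"x":0,"y":0,"z":0.01,"rx":0,"ry":0,"rz":0},{"fingers":-1,"x":0,"y":0,"z":0.02,"rx":0,"ry":0,"rz":0},{"fingers":-1,"x":0,"y":0,"z":0.02,"rx":0,"ry":0,"rz":0},{"fingers":-1,"x":0,"y":0,"z":0.02,"rx":0,"ry":0,"rz":0}]' |grep -E "eef|ft"; done
```

```text
eef_pos: [0.4191, 0.0024, 0.0344]
ft_force: [-7.3, 1.7, 13.6]
eef_pos: [0.4191, 0.0025, 0.0338]
ft_force: [-28.4, 3.4, 48.6]
```

Firm contact with the mat. I'll ease off 3 mm, open, wait and rise.

```bash
python3 -m handwheel '[{"fingers":-1,"x":0,"y":0,"z":-0.02,"rx":0,"ry":0,"rz":0},{"fingers":-1,"x":0,"y":0,"z":-0.02,"rx":0,"ry":0,"rz":0},{"fingers":0.3,"x":0,"y":0,"z":-0.02,"rx":0,"ry":0,"rz":0},{"fingers":0.3,"x":0,"y":0,"z":-0.02,"rx":0,"ry":0,"rz":0},{"fingers":0.3,"x":0,"y":0,"z":-0.02,"rx":0,"ry":0,"rz":0}]' |grep -E "eef|ft|gap"
python3 -m handwheel '[{"fingers":0.3,"x":0,"y":0,"z":0,"rx":0,"ry":0,"rz":0},{"fingers":0.3,"x":0,"y":0,"z":-0.1,"rx":0,"ry":0,"rz":0},{"fingers":0.3,"x":0,"y":0,"z":-0.3,"rx":0,"ry":0,"rz":0},{"fingers":0.3,"x":0,"y":0,"z":-0.5,"rx":0,"ry":0,"rz":0},{"fingers":0.3,"x":0,"y":0,"z":-0.7,"rx":0,"ry":0,"rz":0}]' |grep -E "eef|ft|gap"
python3 -m handwheel '[{"fingers":0.3,"x":0,"y":0,"z":-0.2,"rx":0,"ry":0,"rz":0},{"fingers":0.3,"x":0,"y":0,"z":-0.4,"rx":0,"ry":0,"rz":0},{"fingers":0.3,"x":0,"y":0,"z":-0.6,"rx":0,"ry":0,"rz":0},{"fingers":0.3,"x":0,"y":0,"z":-0.6,"rx":0,"ry":0,"rz":0},{"fingers":0.3,"x":0,"y":0,"z":-0.6,"rx":0,"ry":0,"rz":0}]' |grep -E "eef|ft|gap"
python3 - <<'E'
from h import *
t=env.camera("top");s=env.camera("side");b=cv2.imread("pics/top.png")
cv2.imwrite("pics/end_t.png",t);cv2.imwrite("pics/end_s.png",s)
h=cv2.cvtColor(t,cv2.COLOR_BGR2HSV); m=cv2.inRange(h,(0,0,90),(180,60,255)); z=np.zeros_like(m); z[205:285,285:335]=m[205:285,285:335]
z=cv2.morphologyEx(z,cv2.MORPH_CLOSE,np.ones((5,5)));cs,_=cv2.findContours(z,cv2.RETR_EXTERNAL,cv2.CHAIN_APPROX_NONE);print(cv2.boxPoints(cv2.minAreaRect(max(cs,key=cv2.contourArea))).round(1).tolist())
for n,a0 in(("side",cv2.imread("pics/side.png")),):
    d=cv2.absdiff(s,a0).max(2)>40;print("side scoops s,l diff",d[255:375,205:330].sum())
jarchk('end');o=env.observe();print(o["time"],o["ft_force"])
E
```

```text
eef_pos: [0.4183, 0.0024, 0.0327]
ft_force: [-0.1, -0.5, 0.1]
finger_gap: 0.0476
eef_pos: [0.4176, 0.0022, 0.1387]
ft_force: [1.2, -0.0, -0.3]
finger_gap: 0.0553
eef_pos: [0.4196, 0.0017, 0.2301]
ft_force: [1.0, -0.3, -0.4]
finger_gap: 0.0555
[[285.0, 214.0], [334.0, 214.0], [334.0, 284.0], [285.0, 284.0]]
side scoops s,l diff 0
end diffpx 50 rows [138 144] brass 267 base 269
24.0 [-0.87142892  0.28527045 -0.66906647]
```

Run:
```python
from h import *
a=cv2.imread("pics/side.png");s=cv2.imread("pics/end_s.png")
for n,i in(("start",a),("end",s)):
    m=cv2.inRange(cv2.cvtColor(i,cv2.COLOR_BGR2HSV),(0,0,90),(180,60,255));z=np.zeros_like(m);z[200:256,265:345]=m[200:256,265:345]
    cs,_=cv2.findContours(cv2.morphologyEx(z,cv2.MORPH_CLOSE,np.ones((5,5))),cv2.RETR_EXTERNAL,cv2.CHAIN_APPROX_NONE);c=max(cs,key=cv2.contourArea)
    print(n,cv2.boundingRect(c),cv2.contourArea(c),np.round(cv2.minAreaRect(c)[0],1),cv2.minAreaRect(c)[2])
d=cv2.absdiff(s,a).max(2)>30;d=d[115:160,290:335];print([int(d[r:r+5].sum()) for r in range(0,45,5)])
print(s[116:148:2,300:324:2,0]-0)
e=cv2.absdiff(s,a).max(2)>40; print("foot/funnel shift diff", e[78:112,285:345].sum(), e[148:158,285:335].sum())
```

```text
start (269, 205, 72, 49) 1945.0 [302.8 227.3] 18.43494987487793
end (268, 205, 71, 49) 1945.0 [301.5 228.3] 15.94539737701416
[0, 0, 0, 0, 23, 40, 0, 0, 0]
[[124 126 106 102 102 100 100  99  97 104 121 119]
 [125 135 134 127 112 111 112 113 124 136 130 117]
 [123 132 137 141 145 143 145 146 137 136 126 117]
 [123 129 137 140 140 142 142 138 138 133 126 119]
 [127 133 138 139 140 143 140 138 136 130 124 117]
 [125 133 136 137 138 138 137 134 134 129 115 102]
 [122 129 134 137 138 136 132 125 128 127 109  86]
 [120 130 135 135 137 134 127 120 123 121 106  88]
 [122 130 130 127 126 127 127 123 119 115 106  88]
 [117 120 121 123 123 121 124 120 118 116 101  87]
 [114 119 121 120 122 120 121 120 116 114  99  88]
 [120 118 118 120 121 122 119 120 115 117  96  85]
 [144 145 125 149 148 123 120 119 115 118  95  87]
 [173 181 173 182 182 139 119 118 127 118  89  86]
 [178 185 186 187 187 170 137 141 170 132  90  88]
 [165 183 185 186 186 185 182 182 177 122  90  87]]
foot/funnel shift diff 0 0
```

The scoop lies back at its start place with the same outline (within 1–2 px), the jar hasn't moved, the pile in it is stable, the other scoops are untouched and the gripper is clear. Handing in.

```bash
python3 -c "
from cell import env
print(env.close_job())"
```

```text
the job is handed in; nothing more can be done
None
```

I tipped the 23 mm sleeves through the funnel into the jar, set the empty scoop flat back on the mat, saw no change in the jar or the other two scoops, and handed the job in at about 24 s; the count of three in the jar rests on the empty tray and the outline of the pile, and no verdict came back.

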